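Clamp a glued divining tablet in the hinged press and hold it shut

ROBOT

A 6-joint arm with a two-finger parallel gripper is mounted at the origin on the work surface. World frame = base frame: x ahead of the robot, y to its left, z up, the work surface at z = 0. Lengths are in m, angles in rad, forces in N, time in s.
With the tool pointing down it reaches from about 0.25 to 0.775 m from the base axis. Payload 4 kg.
Tool frame: the origin (TCP) lies at the very end of the fingers, on their centre line; the grasp point (between the pads) lies 19 mm behind it; z points along the fingers, y is the line along which they close (so a half turn about z gives the same grasp; the last joint's range is limited). The gripper opens to 94 mm and grips with 3 to 60 N. Pads are 16 mm wide; open, the fingers measure 119 mm over their backs; the gripper's body (75 mm by 177 mm) begins 78 mm behind the grasp point.
Start: joints at [-1.37, 0.087, 1.371, -0, 1.684, -0.103], TCP at [0.165, -0.525, 0.206] pointing down, gripper open.
Joint ranges: [-3.1, 3.1], [-0.76, 2.03], [0.27, 2.55], [-1.08, 4.22], [0.17, 2.65], [-2.57, 2.57]. Speed limits (rad/s): [2.79, 2.79, 3.14, 3.14, 3.14, 3.14].

INTERFACE

Orientations are given as [roll, pitch, yaw] about the fixed x, y, z axes, in that order (R = Rz(yaw) Ry(pitch) Rx(roll)).
In Python, from bench import robot, vision gives the robot as it stands.
- The arm moves only by the shell command python3 -m crank 'ROWS'. ROWS is JSON, a list of rows, each a list of 3 entries, a list of its own where there are three numbers: the closure, from 0 (fully open) to 1 (shut), then the shift along the tool's x, y, z in m, then the turn, a rotation vector about the tool's x, y, z in degrees. A call has 1 to 8 rows; each row shifts and turns the commanded pose from where the row before left it, along the tool's axes as they then stand; what a row does not reach is not made up. A row lasts 1/10 s, in which the tool goes at most 50 mm and 8.59 degrees, less where a joint would pass 70% of its speed; a pose out of reach is approached as far as the arm can. A call with a gripper value outside its range is refused whole. The fingers move at their own pace and stop on an object; the grip force is fixed at half the most. Time passes only in rows, so rows that do not move let the fingers close. It gives the time, the measured TCP pose, the force, the opening and the grip force at its end, in the units of the state.
- robot.get_obs(): the state, without advancing time (a new reading comes with each control period).
- vision.snapshot(name): name is "side" or "top" or "wrist"; returns a dict with "color" (400x640x3 uint8, red, green, blue), "z_map" (400x640 float32, m along the optical axis (not along the pixel's ray), 0 where there is no reading), "fx", "fy", "cx", "cy" (pixels), "dist" ([k1, k2, p1, p2, k3] as OpenCV has them; the pictures are not rectified), "R" (3x3) and "t" (3): a world point X has camera coordinates R X + t. Camera axes: x right, y down, z forward; pixel columns grow to the right and rows downward; lengths in m; the calibration is good to about 2 mm. A picture is of the moment at which its call begins.
- robot.close_job(): hands the job in; it is judged then, once.
The state is a dict: "time": time; "joint_positions": joint angles; "qvel": joint speeds; "joint_torque": joint torques, N m; "tool_pos": TCP position; "ee_rot": TCP orientation; "wrist_force": force on the tool from outside, world axes, zero at the start; "wrist_torque": the same for the moment, N m; "width": finger opening in m; "finger_force": force on a finger pad.
Only numpy, scipy, OpenCV 4.12 (cv2) and the standard library are available. Lean on these libraries where they do the work, as an engineer would, in place of code of your own. Each camera call takes 0.05 s, during which the arm holds its last target. There are 200 camera calls.

TASK

Clamp the freshly glued wooden tablet: lay it flat, centred and lengthwise along the narrow raised rest inside the hinged wooden press, and let go of it. Then swing the lid shut on it, and push the brass pin from its stand down through the lid's hole into the hole below until its collar sits on the lid. Finish while still holding on to or touching the pin and pressing it firmly down (about 12 N), so that the lid keeps squeezing the tablet; do not let go at the end, and leave the other things on the table where they are.

Things in the scene. Friction and masses are not known exactly. Their poses are not given: they have to be found in the camera images.
- press: dark wooden hinged press, fixed to the table, base 110 mm (own x) by 175 mm (own y). Origin: on the table, under the middle of the raised rest. Its hinge side is own +y (robot's left), its pin side own -y; z up. Base board 16 mm thick; a back wall 14 mm thick and 45 mm high carries the hinge, its inner face at own y = +73 mm; a square pin post 36 mm wide, centred on own y = -65 mm, reaches 43.5 mm high
- rest_top (a point): centre of the top face of the raised rest, 30 mm above the table: a light wooden ridge 48 mm long (own x of the press) and only 22 mm wide (own y), standing 14 mm above the base board, so that the tablet overhangs it all round
- base_hole (a point): mouth of the round 12 mm hole in the top of the pin post, 43.5 mm above the table; the hole goes straight down 27.5 mm
- lid_hinge (a point): middle of the hinge axis, 45 mm above the table, at own y = +85 mm of the press; the axis runs along the press's own x
- lid_angle (a joint): lid angle in rad: 0 = shut (level, its pad just touching a tablet 12 mm thick on the rest), about 1.57 = upright, more = leaning away. Starts at 1.5 to 1.8. The hinge is stiff (0.14 N m friction): the lid (160 g) stays where it is left. It shuts by swinging its free edge over towards the press's own -y and down
- lid_hole (a point): centre of the mouth of the lid's round 12 mm hole, on the lid's outer face (the upper one when shut), 150 mm from the hinge axis. The lid is a board 110 mm wide (along the hinge), 170 mm long from the hinge axis and 12 mm thick; its inner face is in line with the hinge axis. The point's z points out of the outer face. With the lid shut this hole is right over base_hole, its mouth 57 mm above the table
- lid: the lid of the press, a dark wooden board with brass hinge plates (sizes under lid_hole); origin in the middle of the hinge axis, own -y runs along the board to its free edge, own z out of its outer face. On its inner face, centred 85 mm from the hinge axis, is a black rubber pad 64 by 42 by 3 mm that bears on the tablet when the lid is shut
- tablet: light wooden carved tablet lying flat, 58 mm (own x) by 38 mm (own y) by 12 mm, rectangular, with four dark grooves and a dark dot on top; loose, about 35 g; origin at the centre of its underside
- pin: brass pin, loose, about 50 g, upright in its stand: tapered tip (5 mm across at the very end, full over 7 mm) and shaft 10 mm in diameter, 38 mm long from tip to collar; collar 22 mm in diameter and 4 mm thick; above it a round knob 16 mm in diameter and 26 mm high to grip. Origin at the tip, z up along the pin; collar underside at z = 38 mm, knob from 42 to 68 mm
- pin_stand: square wooden block 50 by 50 by 45 mm high, fixed, with a 13 mm hole straight down its middle in which the pin hangs by its collar; origin at the centre of its underside
- bowl: dark wooden bowl, 100 mm across, 40 mm high; loose bystander, to be left alone; origin at the centre of its underside
- herb_jar: amber herb jar with orange cap, 60 mm across, 85 mm high; loose bystander, to be left alone; origin at the centre of its underside
- candlestick: white candlestick with candle, foot 76 mm across, 152 mm high; loose bystander, to be left alone; origin at the centre of its underside
- books: two stacked books, 152 by 214 mm, 53 mm high; loose bystander, to be left alone; origin at the centre of its underside
- shell_a: small white shell, 26 mm across, 12 mm high; loose bystander, to be left alone; origin at the centre of its underside
- shell_b: small white shell, 26 mm across, 12 mm high; loose bystander, to be left alone; origin at the centre of its underside
- bone_disc: bone-coloured disc, 40 mm across, 8 mm high; loose bystander, to be left alone; origin at the centre of its underside
Not all that is in view belongs to the job. Of the things shaped like the tablet, the wooden one is meant.

How it is judged:
On the way, in this order (a step that is already met when the one before it is completed fails the run):
1. the tablet lies flat, centred (10 mm) and lengthwise (0.2 rad) on the raised rest, let go, the lid still open (horizontal distance between tablet and rest_top below 0.01 m and z of tablet in the frame of rest_top between -0.003 and 0.003 m and angle between tablet's own z axis and vertical below 0.12 rad and angle between the x axis of tablet and the x axis of press, either way round below 0.2 rad and contact force between the fingers and tablet below 0.1 N and linear speed of tablet below 0.02 m/s and value of joint lid_angle above 0.8 rad), for 0.2 s.
2. the lid is shut on the tablet (horizontal distance between tablet and rest_top below 0.01 m and z of tablet in the frame of rest_top between -0.003 and 0.003 m and angle between tablet's own z axis and vertical below 0.12 rad and angle between the x axis of tablet and the x axis of press, either way round below 0.2 rad and value of joint lid_angle below 0.035 rad), for 0.2 s.
3. the pin is through both holes, its collar on the lid (all of step 2 and z of pin in the frame of lid_hole below -0.035 m and horizontal distance between pin and base_hole below 0.0035 m and angle between pin's own z axis and vertical below 0.12 rad), for 0.2 s.
At the end, for the whole second after the job is handed in: Tablet on the rest (centre within 10 mm, lengthwise within 0.2 rad), lid shut (under 0.035 rad), pin through both holes, collar within 3 mm of the lid, fingers still on the pin (over 4 N) and the pad squeezing the tablet with over 6 N, through the last second (all of step 3 and contact force between tablet and lid above 6 N and contact force between the fingers and pin above 4 N); the arm keeps its last pose, push and grip.
It fails at once if a bystander is moved by more than 30 mm (distance of any of bowl, herb_jar, candlestick, books, shell_a, shell_b, bone_disc from where it was at the start of the episode above 0.03 m).
It also fails if it takes over 72 s, if anything falls off the work surface, if the arm or the gripper's body presses on something with over 40 N, if the wrist force passes 120 N, or if a joint passes its speed limit or range.

## Working session

There is one attempt and no reset: what is moved stays moved. The work goes in short steps, Python scripts to look and compute and a shell command to move; the robot and the scene stay as the last step left them, time stands still between calls to the robot, and variables do not carry over. Pictures are saved under pics/ and viewed, at most 10 in all, crops included, and the job is handed in when it is done.

```bash
ls; mkdir -p pics; cat > h.py <<'E'
import numpy as np,cv2,json
from bench import robot,vision
def snap(n,f=None):
    s=vision.snapshot(n)
    np.savez('last_%s.npz'%n,**{k:np.array(v) for k,v in s.items()})
    if f: cv2.imwrite('pics/'+f,s['color'][:,:,::-1])
    return s
def load(n): return dict(np.load('last_%s.npz'%n))
def ray(s,uv):
    K=np.array([[s['fx'],0,s['cx']],[0,s['fy'],s['cy']],[0,0,1.]])
    p=cv2.undistortPoints(np.array(uv,float).reshape(-1,1,2),K,np.array(s['dist'],float)).reshape(-1,2)
    R=np.array(s['R']);t=np.array(s['t'])
    return -R.T@t,(np.c_[p,np.ones(len(p))]@R)
def plane(s,uv,z):
    o,d=ray(s,uv); return o+d*((z-o[2])/d[:,2])[:,None]
def dep(s,uv):
    o,d=ray(s,uv); u=np.array(uv,int).reshape(-1,2)
    return o+d*s['z_map'][u[:,1],u[:,0]][:,None]
E
python3 - <<'E'
from h import *
a=snap('top','top1.png');b=snap('side','side1.png')
print(robot.get_obs())
for s in(a,b): print(-np.array(s['R']).T@np.array(s['t']))
E
```

```text
pics
{'time': 0.1, 'joint_positions': array([-1.37009270e+00,  8.78717092e-02,  1.37209550e+00, -1.63572952e-05,
        1.68362143e+00, -1.03127379e-01]), 'qvel': array([ 6.32585772e-04, -8.98202041e-05, -2.73776434e-03,  4.44402347e-05,
        6.26222262e-04, -1.81943562e-03]), 'joint_torque': array([ 3.08515919e-03, -3.41253519e+01, -3.03301013e+01,  7.22063310e-02,
        3.04439839e-02, -8.91136415e-05]), 'tool_pos': array([ 0.16442284, -0.52432081,  0.20443024]), 'ee_rot': array([-3.13960560e+00, -1.89305620e-04,  3.03828989e-01]), 'wrist_force': array([ 0.23410122, -0.07916849, -0.23136738]), 'wrist_torque': array([-0.04653127,  0.01071281,  0.06853815]), 'finger_force': 0.0, 'width': 0.09410745525684784}
[0.42490315 0.04891359 1.23044475]
[ 0.33845935 -0.78362969  0.89922784]
```

View pics/top1.png

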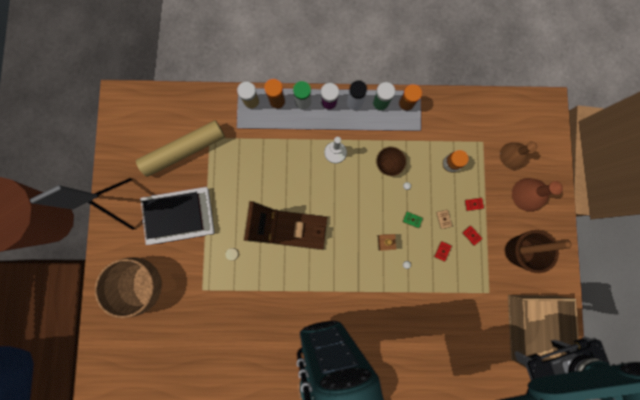

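View pics/side1.png

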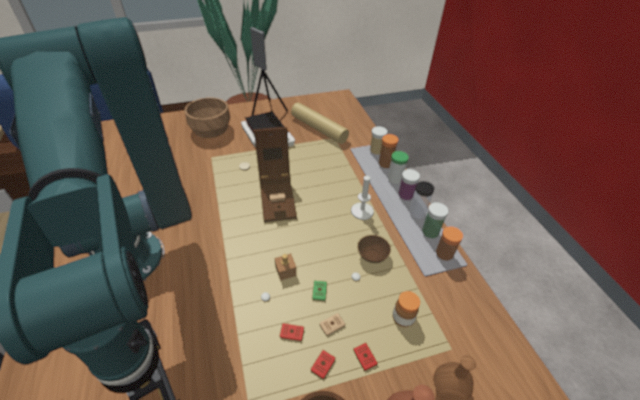

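The top view shows the press (245–328, 203–248), the pin stand (389,241), the wooden tablet (444,219) and red/green decoys. Next I'll take close crops and depth points.

```bash
python3 - <<'E'
from h import *
s=load('top')
c=s['color'][195:260,240:340,::-1];c2=s['color'][195:260,370:470,::-1]
im=np.vstack([cv2.resize(np.clip(x.astype(float)*1.6,0,255).astype(np.uint8),None,fx=4.4,fy=4.4,interpolation=cv2.INTER_CUBIC) for x in(c,c2)])
cv2.imwrite('pics/crop1.png',im)
P=lambda u,v,z:plane(s,[[u,v]],z)[0].round(4)
print('tab',P(444,219,.012),'stand',P(389,241,.045),'rest',P(299,230,.03))
print(dep(s,[[444,219],[389,238],[299,230],[320,232],[262,222],[255,215],[391,161],[458,159],[337,150],[407,186],[407,265],[413,219]]).round(3))
E
```

```text
tab [ 0.5198 -0.3583  0.012 ] stand [ 0.4458 -0.172   0.045 ] rest [0.4776 0.1121 0.03  ]
[[ 0.52  -0.359  0.009]
 [ 0.455 -0.172  0.045]
 [ 0.478  0.112  0.031]
 [ 0.472  0.045  0.044]
 [ 0.496  0.216  0.125]
 [ 0.511  0.228  0.182]
 [ 0.712 -0.189  0.005]
 [ 0.702 -0.382  0.085]
 [ 0.73  -0.005  0.07 ]
 [ 0.628 -0.241  0.006]
 [ 0.371 -0.234  0.017]
 [ 0.518 -0.257  0.014]]
```

View pics/crop1.png

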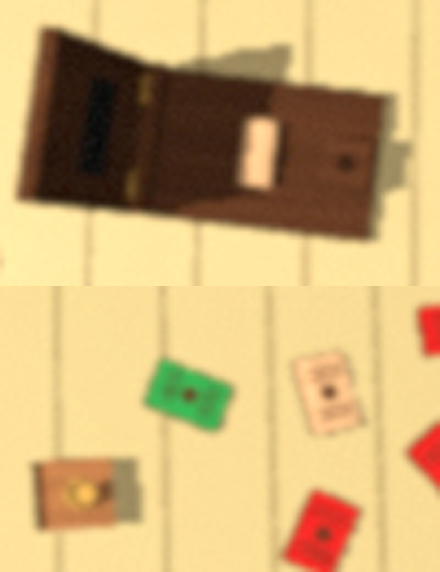

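The crop shows the rest at pixel (299,230), the post hole at (318.6,231.8), the tablet at about (445,219), long side nearly along world x, and the pin knob at (389.5,242).

```bash
python3 - <<'E'
from h import *
s=load('top')
def rect(u0,u1,v0,v1,z,th=0):
    h=cv2.cvtColor(s['color'],cv2.COLOR_RGB2HSV).astype(int); lab=cv2.cvtColor(s['color'],cv2.COLOR_RGB2LAB).astype(int)
    return h,lab
h,lab=rect(0,0,0,0,0)
print('tab lab',lab[222,441],lab[216,447],'mat',lab[219,432],lab[230,455],'rest',lab[230,300],'base',lab[230,288])
def go(m,z):
    m=cv2.morphologyEx(m.astype(np.uint8),cv2.MORPH_CLOSE,np.ones((3,3),np.uint8))
    c=max(cv2.findContours(m,0,cv2.CHAIN_APPROX_NONE)[0],key=cv2.contourArea).reshape(-1,2)
    p=plane(s,c,z)[:,:2].astype(np.float32)*1000
    r=cv2.minAreaRect(p);b=cv2.boxPoints(r);e=b[1]-b[0];f=b[2]-b[1];l=e if np.hypot(*e)>np.hypot(*f) else f
    print(np.round(r[0],1),np.round(r[1],1),'long-axis yaw',np.degrees(np.arctan2(l[1],l[0])).round(1))
m=np.zeros((400,640),bool);m[205:235,432:458]=1
go(m&((lab[:,:,1]-0.5*lab[:,:,2])>(np.median(lab[205:235,432:458,1]-.5*lab[205:235,432:458,2])+5)),.012)
m[:]=0;m[215:245,288:312]=1; go(m&(lab[:,:,0]>130),.03)
P=lambda u,v,z:plane(s,[[u,v]],z)[0].round(4)
print('hole',P(318.6,231.8,.0435),'knob',P(389.5,242,.068))
# press direction from base edges: bottom edge and top edge of base in crop
q=lambda x,y,z:P(240+x/4.4,195+y/4.4,z)
print('lid free edge', q(47,28,.215),q(20,200,.215),'base end z16',q(388,97,.016),q(373,238,.016))
E
```

```text
tab lab [147 137 155] [140 137 154] mat [137 129 153] [135 129 153] rest [139 136 154] base [ 23 135 137]
[ 520.2 -358.6] [55.5 38.6] long-axis yaw 16.5
[479.4 113.9] [14.2 41.8] long-axis yaw -6.1
hole [0.4721 0.0496 0.0435] knob [ 0.4424 -0.1692  0.068 ]
lid free edge [0.5455 0.2349 0.215 ] [0.4398 0.2477 0.215 ] base end z16 [0.5212 0.0192 0.016 ] [0.4181 0.0292 0.016 ]
```

```bash
cat >> h.py <<'E'
from scipy.spatial.transform import Rotation as Ro
def to(p,yaw=None):
    o=robot.get_obs(); T=Ro.from_euler('xyz',o['ee_rot'])
    print('t',round(o['time'],2),'pos',o['tool_pos'].round(4),'rot deg',np.degrees(o['ee_rot']).round(2),'F',o['wrist_force'].round(1),'w',round(o['width'],4))
    print('tool shift mm',(T.inv().apply(np.array(p)-o['tool_pos'])*1000).round(1))
    if yaw is not None: print('tool rotvec deg',np.degrees((T.inv()*Ro.from_euler('xyz',[np.pi,0,np.radians(yaw)])).as_rotvec()).round(2))
E
python3 -m crank '[[0,[0.0486,-0.0065,0],[0,0,0]],[0,[0.0486,-0.0065,0],[0,0,0]],[0,[0.0486,-0.0065,0],[0,0,0]],[0,[0.0486,-0.0065,0],[0,0,0]],[0,[0.0486,-0.0065,0],[0,0,0]],[0,[0.0486,-0.0065,0],[0,0,0]],[0,[0.0486,-0.0065,0],[0,0,0]],[0,[0.0486,-0.0065,0],[0,0,0]]]'
python3 -m crank '[[0,[0,0,0.03],[0,0,0]],[0,[0,0,0.03],[0,0,0]],[0,[0,0,0],[0,0,0]],[0,[0,0,0],[0,0,0]]]'
python3 - <<'E'
from h import *
snap('wrist','w1.png'); to([.520,-.3585,.004],16.5)
E
```

```text
time: 0.9
tool_pos: [0.5214, -0.3576, 0.2049]
ee_rot: [-3.141, 0.001, 0.304]
wrist_force: [0.0, -0.7, -0.2]
width: 0.0937
finger_force: 0.0
time: 1.3
tool_pos: [0.5195, -0.3586, 0.1447]
ee_rot: [-3.14, 0.001, 0.304]
wrist_force: [-0.8, -0.8, 0.6]
width: 0.0942
finger_force: 0.0
t 1.35 pos [ 0.5201 -0.3594  0.1465] rot deg [ 1.7995e+02 -3.0000e-02  1.7380e+01] F [-0.8 -1.6  0.4] w 0.0941
tool shift mm [ 1.000e-01 -1.000e+00  1.425e+02]
tool rotvec deg [ 0.05 -0.03  0.88]
```

View pics/w1.png

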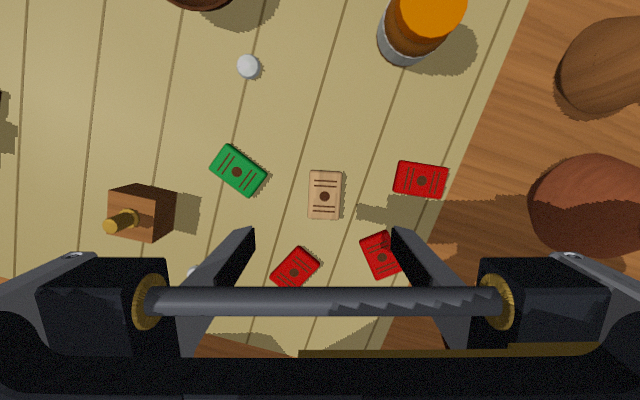

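The wrist picture shows the tablet at (324,195), with red decoys near the right finger at (380,255) and at (420,180), so I'll go down with a partial opening.

```bash
cat >> h.py <<'E'
def trect(s,box,z,lo=None,f=None):
    u0,u1,v0,v1=box
    lab=cv2.cvtColor(s['color'],cv2.COLOR_RGB2LAB).astype(int); g=lab[:,:,1]-.5*lab[:,:,2]
    m=np.zeros(g.shape,np.uint8); sub=g[v0:v1,u0:u1]
    m[v0:v1,u0:u1]=(sub>(np.percentile(sub,10)+np.percentile(sub,95))/2)
    m=cv2.morphologyEx(m,cv2.MORPH_CLOSE,np.ones((5,5),np.uint8))
    c=max(cv2.findContours(m,0,cv2.CHAIN_APPROX_NONE)[0],key=cv2.contourArea).reshape(-1,2)
    r=cv2.minAreaRect(plane(s,c,z)[:,:2].astype(np.float32)*1000);b=cv2.boxPoints(r);e=b[1]-b[0];f=b[2]-b[1];l=e if np.hypot(*e)>np.hypot(*f) else f
    print(np.round(r[0],1),np.round(r[1],1),'yaw',np.degrees(np.arctan2(l[1],l[0])).round(1))
E
python3 - <<'E'
from h import *
s=load('wrist'); trect(s,(298,350,158,230),.012); print(plane(s,[[324,196]],.012))
# finger-ward decoys corners, stand top
print('decoys',plane(s,[[397,275],[362,240],[380,255],[395,172],[393,195]],.012).round(3))
print('knob top',plane(s,[[112,228]],.07).round(4))
E
```

```text
[ 522.3 -361.6] [57.4 41.8] yaw 14.1
[[ 0.52045973 -0.35967879  0.012     ]]
decoys [[ 0.452 -0.477  0.012]
 [ 0.482 -0.42   0.012]
 [ 0.471 -0.447  0.012]
 [ 0.571 -0.428  0.012]
 [ 0.546 -0.436  0.012]]
knob top [[ 0.4394 -0.1667  0.07  ]]
```

```bash
python3 -m crank '[[0.38,[0.001,0,0],[0,0,1.8]],[0.38,[0,0.001,0],[0,0,0]],[0.38,[0,0,0.04],[0,0,0]],[0.38,[0,0,0.04],[0,0,0]],[0.38,[0,0,0.03],[0,0,0]],[0.38,[0,0,0.02],[0,0,0]],[0.38,[0,0,0.01],[0,0,0]],[0.38,[0,0,0],[0,0,0]]]'
python3 -c "
from h import *
to([.521,-.360,.005],15.5)"
```

```text
time: 2.15
tool_pos: [0.5208, -0.3596, 0.005]
ee_rot: [-3.141, 0.001, 0.272]
wrist_force: [-0.6, 0.5, -0.3]
width: 0.0579
finger_force: 0.0
t 2.15 pos [ 0.5208 -0.3596  0.005 ] rot deg [-1.7994e+02  4.0000e-02  1.5600e+01] F [-0.6  0.5 -0.3] w 0.0579
tool shift mm [0.1 0.4 0. ]
tool rotvec deg [-0.06  0.04  0.1 ]
```

```bash
python3 -m crank '[[0.8,[0,0,0.002],[0,0,0]],[0.8,[0,0,0],[0,0,0]],[0.8,[0,0,0],[0,0,0]],[0.8,[0,0,0],[0,0,0]],[0.8,[0,0,0],[0,0,0]]]'
python3 -m crank '[[0.8,[0,0,-0.03],[0,0,0]],[0.8,[0,0,-0.045],[0,0,0]],[0.8,[0,0,-0.045],[0,0,0]],[0.8,[0,0,0],[0,0,0]]]'
python3 -c "
from h import *
to([.479,.1135,.125],-6)"
```

```text
time: 2.65
tool_pos: [0.5221, -0.3603, 0.0052]
ee_rot: [3.139, -0.002, 0.272]
wrist_force: [-0.8, 0.1, 5.2]
width: 0.0378
finger_force: 30.0
time: 3.05
tool_pos: [0.5247, -0.3623, 0.1324]
ee_rot: [3.129, -0.009, 0.273]
wrist_force: [0.7, -0.6, 0.7]
width: 0.0374
finger_force: 30.0
t 3.05 pos [ 0.5247 -0.3623  0.1324] rot deg [179.27  -0.51  15.62] F [ 0.7 -0.6  0.7] w 0.0374
tool shift mm [  84.  -470.6    2.2]
tool rotvec deg [ 0.63 -0.64 21.61]
```

```bash
python3 -m crank '[[0.8,[0.0084,-0.035,0],[0,0,0]],[0.8,[0.0084,-0.047,0],[0,0,0]],[0.8,[0.0084,-0.047,0],[0,0,0]],[0.8,[0.0084,-0.047,0],[0,0,0]],[0.8,[0.0084,-0.047,0],[0,0,0]],[0.8,[0.0084,-0.047,0],[0,0,0]],[0.8,[0.0084,-0.047,0],[0,0,0]],[0.8,[0.0084,-0.047,0],[0,0,0]]]'
python3 -m crank '[[0.8,[0.0084,-0.047,0],[0,0,0]],[0.8,[0.0084,-0.040,0],[0,0,0]],[0.8,[0,-0.0203,0],[0,0,0]],[0.8,[0,0,0],[0,0,7.2]],[0.8,[0,0,0],[0,0,7.2]],[0.8,[0,0,0],[0,0,7.2]],[0.8,[0,0,0],[0,0,0]],[0.8,[0,0,0],[0,0,0]]]'
python3 - <<'E'
from h import *
snap('wrist','w2.png');to([.479,.1135,.125],-6)
E
```

```text
time: 3.85
tool_pos: [0.487, 0.0109, 0.1226]
ee_rot: [-3.141, 0.001, 0.272]
wrist_force: [0.4, -0.6, -1.1]
width: 0.0375
finger_force: 30.0
time: 4.65
tool_pos: [0.4749, 0.1169, 0.1228]
ee_rot: [3.141, 0.001, -0.102]
wrist_force: [0.8, 0.7, -0.0]
width: 0.0374
finger_force: 30.0
t 4.7 pos [0.475  0.1169 0.1229] rot deg [ 1.7999e+02  4.0000e-02 -5.8700e+00] F [-0.2 -0.3 -0.6] w 0.0375
tool shift mm [ 4.3  3.  -2.1]
tool rotvec deg [0.01 0.04 0.13]
```

View pics/w2.png

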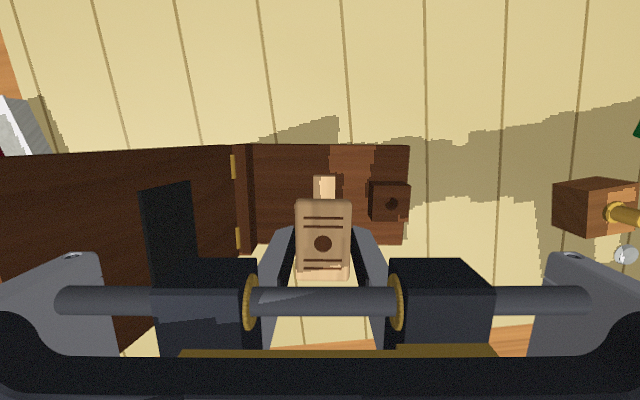

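The tablet is held flat over the rest, dot at (322,243). The post hole is at (392,204) and the far rest end at (325,187).

```bash
python3 - <<'E'
from h import *
s=load('wrist')
print('dot',plane(s,[[322.5,243.5]],.130).round(4), dep(s,[[318,232],[328,258]]).round(4))
h=plane(s,[[391.5,204]],.0435)[0]; print('hole',h)
y=np.radians(-6); print('rest from hole',h[:2]+.065*np.array([-np.sin(y),np.cos(y)]))
print('rest far edge L,R,base far edge',plane(s,[[314,176],[334,176]],.03).round(4),plane(s,[[250,144],[408,146]],.016).round(4),'post',plane(s,[[369,181],[410,185]],.0435).round(4))
E
```

```text
dot [[0.474 0.117 0.13 ]] [[0.482  0.1192 0.129 ]
 [0.4629 0.1144 0.1293]]
hole [0.4726237  0.05005808 0.0435    ]
rest from hole [0.47941805 0.114702  ]
rest far edge L,R,base far edge [[0.5053 0.1223 0.03  ]
 [0.5033 0.1026 0.03  ]] [[0.5425 0.1842 0.016 ]
 [0.5243 0.0244 0.016 ]] post [[0.4973 0.0704 0.0435]
 [0.4895 0.0317 0.0435]]
```

```bash
python3 -m crank '[[0.8,[0.0055,0.0027,0],[0,0,0]],[0.8,[0,0,0.03],[0,0,0]],[0.8,[0,0,0.03],[0,0,0]],[0.8,[0,0,0.018],[0,0,0]],[0.8,[0,0,0.006],[0,0,0]],[0.8,[0,0,0.002],[0,0,0]],[0.8,[0,0,0],[0,0,0]],[0.8,[0,0,0],[0,0,0]]]'
python3 -c "
from h import *
to([.4793,.114,.0365],-6.2)"
```

```text
time: 5.5
tool_pos: [0.4817, 0.1138, 0.0389]
ee_rot: [-3.141, -0.003, -0.104]
wrist_force: [-0.0, -0.1, 0.8]
width: 0.0374
finger_force: 30.0
t 5.5 pos [0.4817 0.1138 0.0389] rot deg [-1.7997e+02 -1.6000e-01 -5.9900e+00] F [-0.  -0.1  0.8] w 0.0374
tool shift mm [-2.4  0.   2.4]
tool rotvec deg [-0.03 -0.16  0.21]
```

```bash
python3 -m crank '[[0.8,[-0.001,0,0.001],[0,0,0]],[0.8,[0,0,0.001],[0,0,0]],[0.8,[0,0,0],[0,0,0]]]'
python3 -m crank '[[0.5,[0,0,0],[0,0,0]],[0.4,[0,0,0],[0,0,0]],[0.3,[0,0,0],[0,0,0]],[0.3,[0,0,0],[0,0,0]],[0.3,[0,0,0],[0,0,0]],[0.3,[0,0,-0.02],[0,0,0]],[0.3,[0,0,-0.04],[0,0,0]],[0.3,[0,0,-0.04],[0,0,0]]]'
python3 -m crank '[[0.3,[0,0,-0.04],[0,0,0]],[0.3,[0,0,0],[0,0,0]],[0.3,[0,0,0],[0,0,0]]]'
python3 - <<'E'
from h import *
snap('wrist','w3.png');to([.4793,.114,.0365],-6.2)
E
```

```text
time: 5.8
tool_pos: [0.4796, 0.1138, 0.0357]
ee_rot: [-3.142, -0.0, -0.104]
wrist_force: [0.8, 0.3, -0.4]
width: 0.0376
finger_force: 30.0
time: 6.6
tool_pos: [0.4786, 0.1137, 0.1356]
ee_rot: [3.141, 0.003, -0.105]
wrist_force: [1.5, 0.7, -0.3]
width: 0.0656
finger_force: 0.0
time: 6.9
tool_pos: [0.4801, 0.1139, 0.1766]
ee_rot: [-3.141, -0.003, -0.105]
wrist_force: [0.8, 0.0, -0.1]
width: 0.0663
finger_force: 0.0
t 6.95 pos [0.4791 0.1138 0.1748] rot deg [ 1.7998e+02  4.0000e-02 -5.9900e+00] F [-0.5 -0.2  0. ] w 0.0656
tool shift mm [  0.2  -0.3 138.3]
tool rotvec deg [0.02 0.04 0.21]
```

View pics/w3.png

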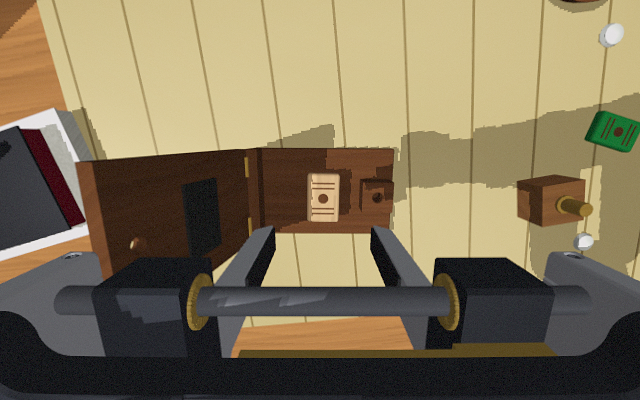

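Tablet sits on the rest, dot at (323,199), hole at (377,198), lid leaning back with its free edge at (78,162)–(100,260).

```bash
cat >> h.py <<'E'
YAW=np.radians(-6.2); REST=np.array([.4793,.114,0])
Rp=Ro.from_euler('z',YAW).as_matrix()
def own(p): return (np.atleast_2d(p)-REST)@Rp
def wor(p): return Rp@np.array(p)+REST
E
python3 - <<'E'
from h import *
s=load('wrist')
print('dot',own(plane(s,[[323,199]],.042))[0].round(4),'hole',plane(s,[[377,198]],.0435)[0].round(4),own(plane(s,[[377,198]],.0435))[0].round(4))
trect(s,(300,348,165,230),.042)
d=own(dep(s,[[240,200],[225,170],[170,200],[120,200],[120,180],[100,220]]));print(d.round(3))
a=np.arctan2(d[:,2]-.045,.085-d[:,1]);print('lid',a.round(2))
to(wor([0,.172,.27])); to(wor([0,.172,.175]))
E
```

```text
dot [-0.0021 -0.0005  0.042 ] hole [0.4722 0.0512 0.0435] [-0.0002 -0.0632  0.0435]
[478.5 113. ] [56.4 76.5] yaw -5.9
[[0.001 0.091 0.061]
 [0.037 0.096 0.087]
 [0.024 0.111 0.161]
 [0.032 0.12  0.198]
 [0.044 0.119 0.197]
 [0.024 0.124 0.21 ]]
lid [1.92 1.82 1.79 1.8  1.79 1.8 ]
t 6.95 pos [0.4791 0.1138 0.1748] rot deg [ 1.7998e+02  4.0000e-02 -5.9900e+00] F [-0.5 -0.2  0. ] w 0.0656
tool shift mm [   0.7 -172.2  -95.2]
t 6.95 pos [0.4791 0.1138 0.1748] rot deg [ 1.7998e+02  4.0000e-02 -5.9900e+00] F [-0.5 -0.2  0. ] w 0.0656
tool shift mm [   0.8 -172.3   -0.2]
```

```bash
python3 -m crank '[[1,[0,0,-0.048],[0,0,0]],[1,[0,0,-0.047],[0,0,0]],[1,[0,-0.043,0],[0,0,0]],[1,[0,-0.043,0],[0,0,0]],[1,[0,-0.043,0],[0,0,0]],[1,[0,-0.043,0],[0,0,0]],[1,[0,0,0],[0,0,0]],[1,[0,0,0.03],[0,0,0]]]'
python3 -m crank '[[1,[0,0,0.035],[0,0,0]],[1,[0,0,0.03],[0,0,0]],[1,[0,0.015,0],[0,0,0]],[1,[0,0.015,0],[0,0,0]],[1,[0,0.015,0],[0,0,0]],[1,[0,0.015,0],[0,0,0]],[1,[0,0.015,0],[0,0,0]]]'
python3 -c "
from h import *
to(wor([0,.04,.205])); print(own(robot.get_obs()['tool_pos']))"
```

```text
time: 7.75
tool_pos: [0.4986, 0.2863, 0.2419]
ee_rot: [-3.14, -0.004, -0.102]
wrist_force: [1.2, 0.6, -0.1]
width: 0.0051
finger_force: 0.0
time: 8.45
tool_pos: [0.4906, 0.209, 0.1778]
ee_rot: [-3.14, -0.004, -0.105]
wrist_force: [0.4, 1.0, 1.9]
width: -0.0
finger_force: 0.6
t 8.45 pos [0.4906 0.209  0.1778] rot deg [-179.9    -0.24   -6.04] F [0.4 1.  1.9] w -0.0
tool shift mm [ -1.   55.6 -27.3]
[[0.00097168 0.09562395 0.1777653 ]]
```

```bash
python3 -m crank '[[1,[0,0.012,-0.003],[0,0,0]],[1,[0,0.012,-0.002],[0,0,0]],[1,[0,0.014,0.004],[0,0,0]],[1,[0,0.013,0.004],[0,0,0]],[1,[0,0.013,0.006],[0,0,0]],[1,[0,0.012,0.007],[0,0,0]],[1,[0,0.011,0.009],[0,0,0]],[1,[0,0.011,0.009],[0,0,0]]]'
python3 - <<'E'
from h import *
print(own(robot.get_obs()['tool_pos']).round(4)); s=snap('side')
cv2.imwrite('pics/s2.png',cv2.resize(s['color'][80:260,180:420,::-1],None,fx=2.5,fy=2.5))
E
```

```text
time: 9.25
tool_pos: [0.479, 0.1119, 0.1403]
ee_rot: [3.141, 0.001, -0.105]
wrist_force: [1.1, -0.5, -0.3]
width: 0.0005
finger_force: 0.3
[[-1.000e-04 -2.200e-03  1.403e-01]]
```

View pics/s2.png

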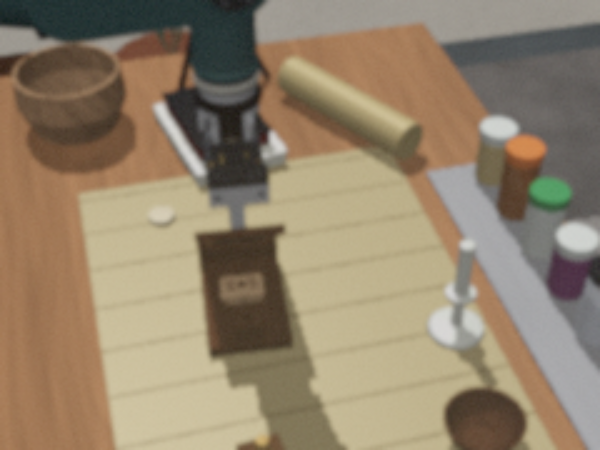

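The lid (edge at y≈232 in the crop) is tilting over, the finger is behind it, and the tablet is undisturbed. Continuing the arc.

```bash
python3 -m crank '[[1,[0,0.009,0.010],[0,0,0]],[1,[0,0.009,0.010],[0,0,0]],[1,[0,0.007,0.012],[0,0,0]],[1,[0,0.006,0.012],[0,0,0]],[1,[0,0.004,0.010],[0,0,0]],[1,[0,0.002,0.010],[0,0,0]],[1,[0,0.002,0.006],[0,0,0]],[1,[0,0,0],[0,0,0]]]'
python3 -m crank '[[1,[0,0.001,0.004],[0,0,0]],[1,[0,0.001,0.004],[0,0,0]],[1,[0,0,0.003],[0,0,0]],[1,[0,0,0],[0,0,0]]]'
python3 -c "
from h import *
print(own(robot.get_obs()['tool_pos']).round(4))"
```

```text
time: 10.1
tool_pos: [0.4745, 0.0739, 0.0702]
ee_rot: [3.141, 0.002, -0.105]
wrist_force: [0.2, 0.3, -0.7]
width: 0.0003
finger_force: 0.0
time: 10.5
tool_pos: [0.4748, 0.0721, 0.06]
ee_rot: [3.141, 0.001, -0.105]
wrist_force: [-0.5, -0.4, 0.4]
width: 0.0003
finger_force: 0.0
[[ 0.0001 -0.0422  0.06  ]]
```

```bash
python3 -m crank '[[1,[0,0,0.003],[0,0,0]],[1,[0,0,0.002],[0,0,0]],[1,[0,0,0.002],[0,0,0]],[1,[0,0,0],[0,0,0]],[1,[0,0,0],[0,0,0]],[1,[0,0,0],[0,0,0]]]'
```

```text
time: 11.1
tool_pos: [0.4756, 0.072, 0.0571]
ee_rot: [3.142, -0.002, -0.104]
wrist_force: [-7.1, -0.0, 16.1]
width: 0.0007
finger_force: 8.1
```

```bash
python3 -m crank '[[1,[0,0,-0.02],[0,0,0]],[1,[0,0,-0.04],[0,0,0]],[0.6,[0,0,-0.04],[0,0,0]],[0.6,[0,0.02,-0.04],[0,0,0]],[0.6,[0,0.04,0],[0,0,0]],[0.6,[0,0.04,0],[0,0,0]],[0.6,[0,0,0],[0,0,0]],[0.6,[0,0,0],[0,0,0]]]'
python3 - <<'E'
from h import *
snap('wrist','w4.png');to([.441,-.168,.15])
E
```

```text
time: 11.9
tool_pos: [0.4646, -0.0279, 0.1934]
ee_rot: [-3.141, -0.0, -0.107]
wrist_force: [0.2, 0.5, 0.1]
width: 0.0378
finger_force: 0.0
t 11.95 pos [ 0.4646 -0.0271  0.1933] rot deg [-1.7996e+02  1.0000e-02 -6.0200e+00] F [-0.3 -0.8  0. ] w 0.0377
tool shift mm [ -8.7 142.6  43.2]
```

View pics/w4.png

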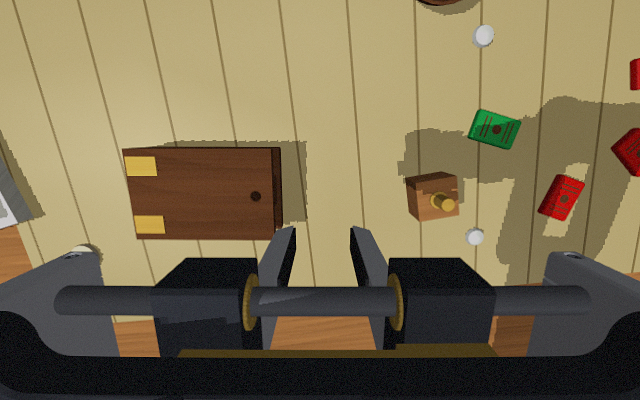

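The lid is shut; its hole is at (255.5,196.5), the pin knob's top at about (447,205).

```bash
python3 - <<'E'
from h import *
s=load('wrist')
g=cv2.cvtColor(s['color'],cv2.COLOR_RGB2GRAY).astype(int)
v,u=np.nonzero(g[185:208,245:267]<(g[185:208,245:267].min()+20)); print('holepix',u.mean()+245,v.mean()+185,len(u))
print('hole',plane(s,[[u.mean()+245,v.mean()+185]],.057)[0].round(4))
h=cv2.cvtColor(s['color'],cv2.COLOR_RGB2HSV)[190:220,425:465]
m=((h[:,:,1]>130)&(h[:,:,2]>130)).astype(np.uint8)
v,u=np.nonzero(m);print(u.min()+425,u.max()+425,v.min()+190,v.max()+190)
print('knob top',plane(s,[[448.5,205]],.075).round(4),'collar/base side',plane(s,[[436,200]],.049).round(4))
for r in m: print(''.join('.#'[x] for x in r))
E
```

```text
holepix 255.42 196.04 50
hole [0.4728 0.0506 0.057 ]
425 458 190 219
knob top [[ 0.4434 -0.167   0.075 ]] collar/base side [[ 0.4434 -0.1634  0.049 ]]
..........................#######.......
................................#.......
...............#........................
........................................
.######.................................
######.###..............................
#####.#####.............................
#####.####..............................
#####.###...............................
#########............######.............
#########..........##########..###......
#########.........################......
#########........#################......
#########........#################......
##########......#################.......
###########.....#################.......
#############...##################......
##############...#################......
###############..#################......
##################################......
##################################......
##################################......
##################################......
##################################......
##################################......
###############################.........
#########################...............
###################.....................
#############...........................
#######.................................
```

```bash
python3 -m crank '[[0.5,[-0.0065,0.0408,0],[0,0,0]],[0.5,[0,0.04,0],[0,0,0]],[0.5,[0,0.04,0],[0,0,0]],[0.5,[0,0.02,0.02],[0,0,0]],[0.5,[0,0,0.04],[0,0,0]],[0.5,[0,0,0],[0,0,0]],[0.5,[0,0,0],[0,0,0]]]'
python3 - <<'E'
from h import *
s=snap('wrist');to([.4434,-.1665,.05])
cv2.imwrite('pics/w5.png',cv2.resize(s['color'][120:300,210:440,::-1],None,fx=3,fy=3))
E
```

```text
time: 12.65
tool_pos: [0.4434, -0.1654, 0.1331]
ee_rot: [-3.14, 0.002, -0.103]
wrist_force: [0.1, 0.2, 1.3]
width: 0.0467
finger_force: 0.0
t 12.7 pos [ 0.4444 -0.166   0.1347] rot deg [ 1.7998e+02 -8.0000e-02 -5.8800e+00] F [ 0.7 -0.1  0.6] w 0.0468
tool shift mm [-1.1  0.6 84.7]
```

View pics/w5.png

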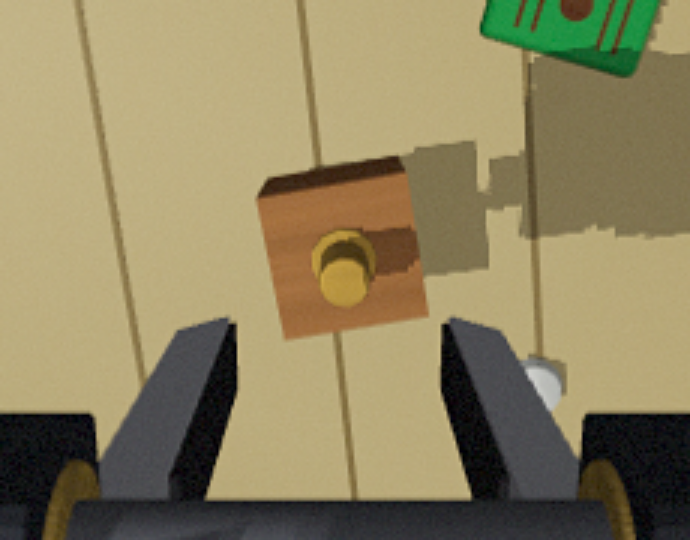

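The knob's top is at crop (344,281), its collar at (344,262), the stand's corners at (258,197), (405,172), (428,317), (285,340), and the fingers are on either side of it.

```bash
python3 - <<'E'
from h import *
s=load('wrist')
f=lambda x,y:[210+x/3,120+y/3]
print('knob',plane(s,[f(344,281)],.075).round(4),'collar',plane(s,[f(344,262)],.049).round(4))
c=plane(s,[f(258,197),f(405,172),f(428,317),f(285,340)],.045);print('stand',c.mean(0).round(4))
to([*plane(s,[f(344,281)],.075)[0][:2],.05])
E
```

```text
knob [[ 0.444  -0.1673  0.075 ]] collar [[ 0.443  -0.1674  0.049 ]]
stand [ 0.4432 -0.1674  0.045 ]
t 12.7 pos [ 0.4444 -0.166   0.1347] rot deg [ 1.7998e+02 -8.0000e-02 -5.8800e+00] F [ 0.7 -0.1  0.6] w 0.0468
tool shift mm [-0.4  1.3 84.7]
```

```bash
python3 -m crank '[[0.5,[-0.001,0.0014,0.02],[0,0,0]],[0.5,[0,0,0.03],[0,0,0]],[0.5,[0,0,0.02],[0,0,0]],[0.5,[0,0,0.01],[0,0,0]],[0.5,[0,0,0.002],[0,0,0]],[0.5,[0,0,0],[0,0,0]]]'
python3 -m crank '[[1,[0,0,0],[0,0,0]],[1,[0,0,0],[0,0,0]],[1,[0,0,0],[0,0,0]],[1,[0,0,0],[0,0,0]],[1,[0,0,0],[0,0,0]],[1,[0,0,0],[0,0,0]]]'
python3 -c "
from h import *
to([.4433,-.1674,.052],-6)"
```

```text
time: 13.3
tool_pos: [0.4436, -0.1683, 0.0531]
ee_rot: [3.141, -0.003, -0.104]
wrist_force: [0.2, 0.4, 0.4]
width: 0.0472
finger_force: 0.0
time: 13.9
tool_pos: [0.4425, -0.1682, 0.0518]
ee_rot: [3.141, -0.001, -0.105]
wrist_force: [-1.0, 0.8, 2.7]
width: 0.0152
finger_force: 30.0
t 13.9 pos [ 0.4425 -0.1682  0.0518] rot deg [ 1.7999e+02 -3.0000e-02 -6.0000e+00] F [-1.   0.8  2.7] w 0.0152
tool shift mm [ 0.7 -0.8 -0.2]
tool rotvec deg [ 0.01 -0.03  0.  ]
```

```bash
python3 -m crank '[[1,[0,0,-0.02],[0,0,0]],[1,[0,0,-0.04],[0,0,0]],[1,[0,0,-0.03],[0,0,0]],[1,[0,0,0],[0,0,0]],[1,[0.0063,-0.0402,0],[0,0,0]],[1,[0,-0.045,0],[0,0,0]],[1,[0,-0.045,0],[0,0,0]],[1,[0,-0.045,0],[0,0,0]]]'
python3 -m crank '[[1,[0,-0.03,0],[0,0,0]],[1,[0,-0.015,0.01],[0,0,0]],[1,[0,0,0.01],[0,0,0]],[1,[0,0,0],[0,0,0]],[1,[0,0,0],[0,0,0]],[1,[0,0,0],[0,0,0]]]'
python3 - <<'E'
from h import *
s=snap('wrist');to([.4725-.0007,.0505,.12],-6.2)
cv2.imwrite('pics/w6.png',cv2.resize(s['color'][100:290,210:440,::-1],None,fx=3,fy=3))
E
```

```text
time: 14.7
tool_pos: [0.466, 0.007, 0.1397]
ee_rot: [3.141, 0.002, -0.105]
wrist_force: [0.9, 1.3, -0.8]
width: 0.0153
finger_force: 30.0
time: 15.3
tool_pos: [0.4717, 0.0492, 0.1215]
ee_rot: [3.141, -0.0, -0.106]
wrist_force: [-0.2, 0.1, -0.1]
width: 0.0152
finger_force: 30.0
t 15.35 pos [0.4719 0.0493 0.1218] rot deg [ 1.7999e+02 -4.0000e-02 -6.0900e+00] F [-0.  -0.7 -0.3] w 0.0154
tool shift mm [-0.2 -1.2  1.8]
tool rotvec deg [ 0.01 -0.04  0.11]
```

View pics/w6.png

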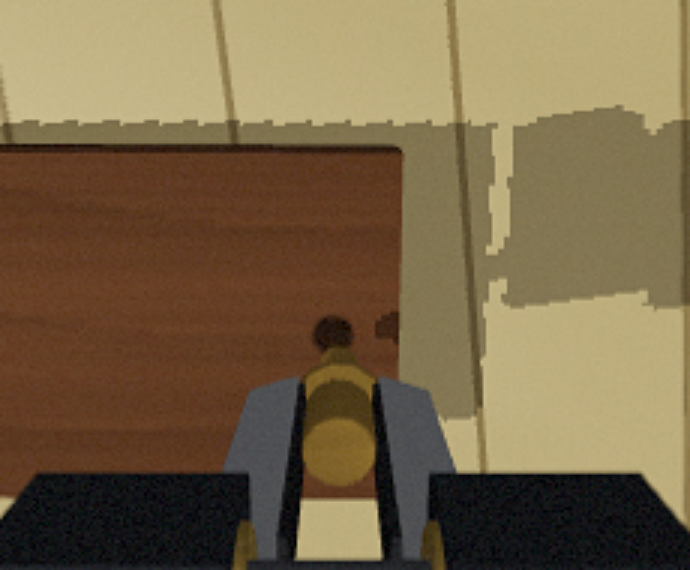

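The lid hole is at crop (333,334), the pin tip just below it at about (340,352), and the knob's top at (339,452).

```bash
python3 - <<'E'
from h import *
s=load('wrist'); f=lambda x,y:[210+x/3,100+y/3]
print('hole',plane(s,[f(333,334)],.057).round(4),'knob',plane(s,[f(339,452)],.1448).round(4),'collar',plane(s,[f(340,392)],.1188).round(4))
def px(p):
    K=np.array([[s['fx'],0,s['cx']],[0,s['fy'],s['cy']],[0,0,1.]])
    q=cv2.projectPoints(np.array([p],float),cv2.Rodrigues(s['R'])[0],s['t'],K,s['dist'])[0].ravel();return (q-[210,100])*3
print('predicted tip px',px([.4726,.0497,.0768]),'collar',px([.4726,.0497,.1148]),'knobtop',px([.4726,.0497,.1448]))
E
```

```text
hole [[0.4732 0.0505 0.057 ]] knob [[0.4727 0.0488 0.1448]] collar [[0.4762 0.0482 0.1188]]
predicted tip px [335.56514931 354.5681931 ] collar [335.20007031 401.29174648] knobtop [334.79880506 452.67220585]
```

```bash
python3 -m crank '[[1,[0.0004,-0.0016,0],[0,0,0]],[1,[0,0,0.01],[0,0,0]],[1,[0,0,0.01],[0,0,0]],[1,[0,0,0.006],[0,0,0]],[1,[0,0,0.004],[0,0,0]],[1,[0,0,0],[0,0,0]]]'
python3 -m crank '[[1,[0,0,0.003],[0,0,0]],[1,[0,0,0.003],[0,0,0]],[1,[0,0,0],[0,0,0]]]'
```

```text
time: 15.95
tool_pos: [0.4717, 0.0516, 0.0904]
ee_rot: [3.141, 0.001, -0.105]
wrist_force: [0.6, -0.6, -1.3]
width: 0.0154
finger_force: 30.0
time: 16.25
tool_pos: [0.4721, 0.0518, 0.0851]
ee_rot: [3.141, 0.0, -0.105]
wrist_force: [0.5, -0.3, -1.6]
width: 0.0153
finger_force: 30.0
```

```bash
python3 -m crank '[[1,[0,0,0.003],[0,0,0]],[1,[0,0,0.003],[0,0,0]],[1,[0,0,0.003],[0,0,0]],[1,[0,0,0],[0,0,0]]]'
python3 -m crank '[[1,[0,0,0.003],[0,0,0]],[1,[0,0,0.003],[0,0,0]],[1,[0,0,0.003],[0,0,0]],[1,[0,0,0.001],[0,0,0]],[1,[0,0,0],[0,0,0]]]'
```

```text
time: 16.65
tool_pos: [0.472, 0.0517, 0.0759]
ee_rot: [3.141, 0.0, -0.105]
wrist_force: [0.4, -1.1, -0.7]
width: 0.0151
finger_force: 30.0
time: 17.15
tool_pos: [0.4721, 0.0518, 0.0661]
ee_rot: [3.141, 0.0, -0.105]
wrist_force: [0.1, -0.8, -1.2]
width: 0.0155
finger_force: 30.0
```

```bash
python3 -m crank '[[1,[0,0,0.001],[0,0,0]],[1,[0,0,0.001],[0,0,0]],[1,[0,0,0.001],[0,0,0]],[1,[0,0,0],[0,0,0]],[1,[0,0,0],[0,0,0]]]'
```

```text
time: 17.65
tool_pos: [0.4723, 0.0518, 0.0638]
ee_rot: [3.141, -0.0, -0.105]
wrist_force: [-0.1, -1.8, 2.5]
width: 0.0154
finger_force: 30.0
```

```bash
python3 -m crank '[[1,[0,0,0.001],[0,0,0]],[1,[0,0,0.001],[0,0,0]],[1,[0,0,0],[0,0,0]],[1,[0,0,0],[0,0,0]],[1,[0,0,0],[0,0,0]]]'
```

```text
time: 18.15
tool_pos: [0.4724, 0.0517, 0.0637]
ee_rot: [3.141, -0.001, -0.105]
wrist_force: [-5.0, -1.9, 12.2]
width: 0.0153
finger_force: 30.0
```

```bash
python3 -m crank '[[1,[0,0,0.0003],[0,0,0]],[1,[0,0,0],[0,0,0]],[1,[0,0,0],[0,0,0]],[1,[0,0,0],[0,0,0]],[1,[0,0,0],[0,0,0]]]'
python3 - <<'E'
from h import *
s=snap('wrist')
d=own(dep(s,[[240,180],[280,190],[200,190],[300,170]]));print(d.round(4))
E
```

```text
time: 18.65
tool_pos: [0.4724, 0.0518, 0.0637]
ee_rot: [3.141, -0.001, -0.104]
wrist_force: [-5.3, -1.6, 12.7]
width: 0.0154
finger_force: 30.0
[[ 0.0392 -0.0062  0.0569]
 [ 0.0326 -0.0334  0.058 ]
 [ 0.0323  0.0217  0.0575]
 [ 0.0462 -0.0472  0.0572]]
```

The lid is level at 57 mm, the collar is seated and the push holds steady at about 12.5 N, so I'm handing in.

```bash
python3 -c "
from bench import robot
print(robot.close_job())"
```

```text
the job is handed in; nothing more can be done
None
```

The job is handed in; the verdict was not shown to me. The tablet was placed about 2 mm off centre on the rest before the lid closed. The lid then measured level at 57 mm, and the pin was seated to its collar and still gripped with a steady 12–13 N push.

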